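# Snap the pointer knob back onto the speed-control box

### The job

The knob has come off the speed-control box on the garage bench. Pick the black pointer knob out of the steel tray, turn it so that the flat in its bore matches the flat of the bare spindle (pointer over the box's long zero mark), push it straight down until it snaps fully home against the dial plate, and let go. Leave the plain round knob and the wiper end cap lying where they are in the tray.

Things in the scene. Friction and masses are not known exactly. Their poses are not given: they have to be found in the camera images.
- knob: black pointer knob, 50 mm tall, bore down on the tray floor. Skirt 56 mm wide, hub 40 mm wide to 24 mm up, then a grip bar 18 mm wide (y), 24 to 50 mm up, sides parallel from x -17 to +20 mm, then a nose to -33. Origin: underside, on the bore axis; z up, pointer -x. Grip the bar at the axis, tips 26 mm or more up. Bore 23 mm wide, 22 deep, its flat on the pointer side, 3 mm from the axis.
- spindle (a point): foot of the bare upright steel D-spindle (20 mm wide, 20 tall, upper 11 mm tapered), level with the dial plate. Its flat and the long zero mark face -x. Knob home: origin here, x axes alike, underside on the plate. Goes on within about 2 mm and 10 degrees, not the other way round; sprung catches need a 4 to 15 N push (more if off-centre) over the last 12 mm. Box 160 x 150 x 62; toggle, lamp 70+ mm off.
- round_knob: bystander: plain round black knob, no pointer, 46 mm wide, 27 mm tall; origin under its centre. Tray: low steel pan 220 x 320 mm, floor 8 mm and rim 30 mm above the bench. The pointer knob, this and the end cap stand in a row near its front, about 90 mm apart, in any order; a torque driver and hex keys lie in its far strip.
- end_cap: bystander: black plastic wiper end cap, a small block 71 x 22 x 16 mm lying along its x axis on the tray floor; origin at the underside of its thick part.

How it is judged:
By the outcome, as a careful person would: the job done as asked, in the order asked, and still so for the second after the job is handed in, with the robot touching nothing.
It also fails if it takes over 45 s, if anything falls off the work surface, if the arm or the gripper's body presses on something with over 40 N, if the wrist force passes 120 N, or if a joint passes its speed limit or range.

### The arm

A 7-joint arm with a two-finger parallel gripper is mounted at the origin on the work surface. World frame = base frame: x ahead of the robot, y to its left, z up, the work surface at z = 0. Lengths are in mm, angles in rad, forces in N, time in s.
With the tool pointing down it reaches from about 425 to 950 mm from the base axis. Payload 16.7 kg.
Tool frame: the origin (TCP) lies at the very end of the fingers, on their centre line; the grasp point (between the pads) lies 19 mm behind it; z points along the fingers, y is the direction in which the jaws open and shut (so a half turn about z gives the same grasp; the last joint's range is limited). The gripper opens to 94 mm and grips with 3 to 60 N. Pads are 16 mm wide; open, the fingers measure 119 mm over their backs; the gripper's body (75 mm by 177 mm) begins 78 mm behind the grasp point.
Start: joints at [-1.494, 0.426, 0.074, 1.606, -0.034, 1.111, -0.067], TCP at [151.13, 657.825, 205.467] pointing down, gripper open.
Joint ranges: [-2.85, 2.85], [-0.5, 2.14], [-1.23, 1.37], [0.21, 2.46], [-1.02, 4.16], [0.16, 2.05], [-2.73, 2.73]. Speed limits (rad/s): [1.89, 1.89, 2.39, 2.39, 3.01, 3.01, 3.01].

### API

Orientations are given as a rotation vector (axis times angle).
In Python, from rig import ctrl, eyes gives the robot as it stands.
- The arm moves only by the shell command python3 -m pendant 'ROWS'. ROWS is JSON, a list that holds one entry, the list of rows, each a list of 7 numbers: the turn, a rotation vector about the world's x, y, z in degrees, then the shift along the world's x, y, z in mm, then the closure, from 0 (fully open) to 1 (shut). A call has exactly 8 rows; each row shifts and turns the pose as measured when the row begins; what a row does not reach is not made up. A row lasts 1/12 s, in which the tool goes at most 41.7 mm and 7.16 degrees, less where a joint would pass 70% of its speed; a pose out of reach is approached as far as the arm can. A call with a gripper value outside its range is refused whole. The fingers move at their own pace and stop on an object; the grip force is fixed at half the most. Time passes only in rows, so rows that do not move let the fingers close, or fill a call up. It gives the time, the measured TCP pose, the force and the opening at its end, in the units of the state.
- ctrl.observe(): the state, without advancing time (a new reading comes with each control period).
- eyes.get_image(name): name is "scene" or "top" or "wrist"; returns a dict with "image" (400x640x3 uint8, blue, green, red), "range_z" (400x640 float32, mm along the optical axis (not along the pixel's ray), 0 where there is no reading), "fx", "fy", "cx", "cy" (pixels), "rvec" (rotation vector, rad) and "tvec" (3), from world to camera coordinates, as OpenCV has them; the wrist camera has in their place "mount" (4x4, takes a point from camera to tool coordinates, whose origin is the TCP and whose axes are the flange's). Camera axes: x right, y down, z forward; pixel columns grow to the right and rows downward; lengths in mm; the calibration is good to about 2 mm. The wrist camera is an equidistant fisheye: a pixel r from the principal point sees the ray r / f radians off the axis. A picture is of the moment at which its call begins: read the wrist's pose just before it.
- ctrl.close_job(): hands the job in, once; it reports no verdict.
The state is a dict: "time": time; "joints": joint angles; "joint_vel": joint speeds; "tau": joint torques, N m; "eef_pos": TCP position; "tool_rot": TCP orientation; "wrist_force": force on the tool from outside, world axes, zero at the start; "ft_torque": the same for the moment, N m; "opening": finger opening in mm.
Only numpy, scipy, OpenCV 4.12 (cv2) and the standard library are available. Lean on these libraries where they do the work, as an engineer would, in place of code of your own. Each camera call takes 0.05 s, during which the arm holds its last target. There are 200 camera calls.

## Working session

There is one attempt and no reset: what is moved stays moved. The work goes in short steps, Python scripts to look and compute and a shell command to move; the robot and the scene stay as the last step left them, time stands still between calls to the robot, and variables do not carry over. Pictures are saved under pics/ and viewed, about 8 in all and at most 12, crops included, and the job is handed in when it is done.

```bash
mkdir -p pics; cat > h.py <<'E'
import numpy as np, cv2
from rig import ctrl, eyes
def snap(n,f):
    d=eyes.get_image(n); cv2.imwrite(f'pics/{f}.png',d['image']); np.savez(f'pics/{f}.npz',**d); return d
def pts(d):
    "world xyz per pixel for fixed cameras"
    R=cv2.Rodrigues(np.array(d['rvec'],float))[0]; t=np.array(d['tvec'],float).ravel()
    v,u=np.mgrid[0:400,0:640]; z=d['range_z']
    c=np.stack([(u-d['cx'])/d['fx']*z,(v-d['cy'])/d['fy']*z,z],-1)
    return (c-t)@R
E
python3 - <<'E'
from h import *
s=ctrl.observe(); print({k:np.round(v,3) for k,v in s.items()})
for n in('top','scene'):
    d=snap(n,n+'0'); print(n,d['fx'],d['cx'],d['cy'],d['rvec'],d['tvec'])
a=cv2.imread('pics/top0.png');b=cv2.imread('pics/scene0.png')
cv2.imwrite('pics/both.png',cv2.resize(np.vstack([a,b]),(480,600)))
E
```

```text
{'time': np.float64(0.0), 'joints': array([-1.494,  0.427,  0.074,  1.607, -0.034,  1.111, -0.067]), 'joint_vel': array([ 0.   , -0.001,  0.001, -0.002,  0.   ,  0.001,  0.002]), 'tau': array([-0.0000e+00, -9.3587e+01,  3.6660e+00, -4.5415e+01, -4.9000e-02,
        2.1000e-02,  0.0000e+00]), 'eef_pos': array([151.079, 657.436, 204.779]), 'tool_rot': array([-3.540e-01, -3.122e+00,  2.000e-03]), 'wrist_force': array([-0.765,  0.531, -0.538]), 'ft_torque': array([ 0.025,  0.021, -0.03 ]), 'opening': np.float64(93.765)}
top 375.55899653602114 316.5309107847776 204.0685754260755 [ 2.11868742 -2.15004262  0.16029555] [ 16.46192155 516.58492348 798.0535758 ]
scene 448.687284858203 316.79400516899904 191.5802246512579 [ 1.74030928  1.68767635 -0.76457193] [ -32.96710233 -305.20719124 1394.96348786]
```

View pics/top0.png

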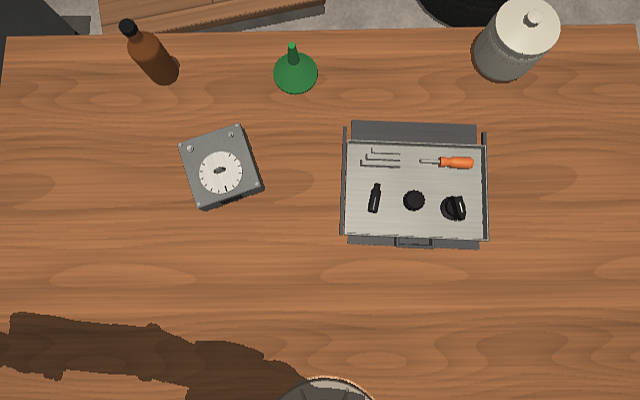

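The top view shows the box dial at (221,172), with its long mark near (226,188). The tray holds the end cap at (375,197), the round knob at (413,200) and the pointer knob at (453,208).

```bash
python3 - <<'E'
from h import *
d=dict(np.load('pics/top0.npz')); P=pts(d)
for n,(u,v) in dict(dial=(221,172),mark=(226,189),knob=(453,208),round=(413,200),cap=(375,197),tray=(395,220)).items():
    print(n,P[v,u].round(1))
def box(n,x0,x1,y0,y1,zmin,zmax):
    Q=P[y0:y1,x0:x1]; m=(Q[...,2]>zmin)&(Q[...,2]<zmax); q=Q[m]; print(n,len(q),q.mean(0).round(1),np.median(q,0).round(1),q.min(0).round(1),q.max(0).round(1))
    return q
q=box('bar',430,480,185,230,48,70)
c=q[:,:2]-q[:,:2].mean(0); print('dir',np.linalg.svd(c,full_matrices=False)[2][0])
box('spindle',205,240,155,190,72,95)
a=d['image']
A=cv2.resize(a[130:215,175:270],None,fx=6,fy=6,interpolation=2)[:500,:400*2]
B=cv2.resize(a[185:230,360:480],(570,240))
b=np.zeros((600,640,3),np.uint8)
A=cv2.resize(a[145:200,190:255],(400,340)); B=cv2.resize(a[185:230,430:475],(240,240))
b[:340,:400]=A; b[:240,400:]=B; b[350:600,:640]=cv2.imread('pics/scene0.png')[80:330]
cv2.imwrite('pics/crop1.png',b)
E
```

```text
dial [588.6 219.3  62. ]
mark [550.  207.1  62.4]
knob [ 504.  -296.2   35.9]
round [ 524.2 -208.9   32. ]
cap [ 534.1 -125.    22.4]
tray [ 482.  -170.9    8.8]
bar 212 [ 502.7 -303.3   55.9] [ 502.9 -303.5   56.2] [ 474.8 -314.9   48.1] [ 527.5 -291.9   60.5]
dir [-0.98184621 -0.18967871]
spindle 36 [590.5 221.5  76.5] [590.2 221.2  75.8] [585.7 212.2  72.4] [597.2 231.5  82.3]
```

View pics/crop1.png

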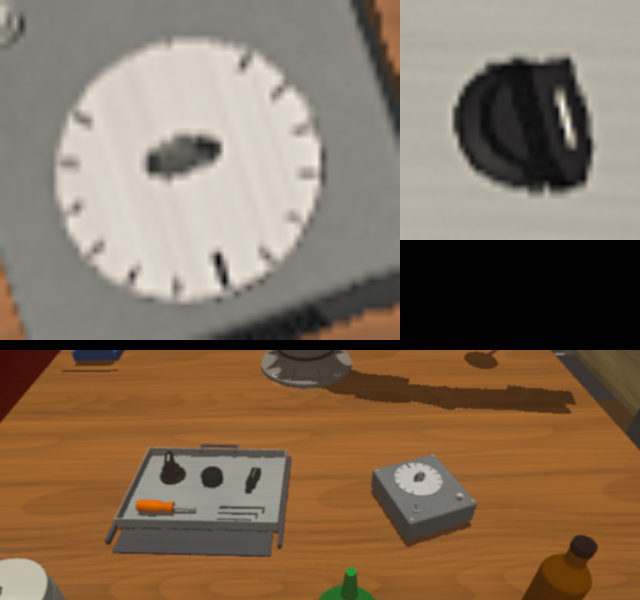

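```bash
python3 -m pendant '[[[0,0,-7,28,-28,4,0],[0,0,-7,28,-28,4,0],[0,0,-7,28,-28,4,0],[0,0,-7,28,-28,4,0],[0,0,-7,28,-28,4,0],[0,0,-7,28,-28,4,0],[0,0,-7,28,-28,4,0],[0,0,-7,28,-28,4,0]]]'
python3 -m pendant '[[[0,0,-7,28,-28,0,0],[0,0,-7,28,-28,0,0],[0,0,-7,28,-28,0,0],[0,0,-7,28,-28,0,0],[0,0,-7,28,-28,0,0],[0,0,-7,28,-28,0,0],[0,0,-7,28,-28,0,0],[0,0,-7,28,-28,0,0]]]'; python3 -c "
from h import *
print(ctrl.observe()['joints'])"
```

```text
time: 0.77
eef_pos: [371.8, 426.8, 233.2]
tool_rot: [-1.79, -2.574, 0.007]
wrist_force: [0.7, 0.3, 0.2]
opening: 93.8
time: 1.43
eef_pos: [603.7, 189.3, 234.6]
tool_rot: [-2.802, -1.4, -0.002]
wrist_force: [0.8, 0.7, 0.2]
opening: 94.1
[-0.90469324  0.389867    0.67066846  1.70181913 -0.27285768  1.14313584
 -0.80044196]
```

```bash
cat >> h.py <<'E'
def wrist(f):
    s=ctrl.observe(); d=snap('wrist',f); 
    T=np.eye(4); T[:3,:3]=cv2.Rodrigues(np.array(s['tool_rot'],float))[0]; T[:3,3]=s['eef_pos']
    d['T']=T@np.array(d['mount']); np.savez(f'pics/{f}.npz',**d); return d
def load(f): return dict(np.load(f'pics/{f}.npz'))
def wpts(d):
    v,u=np.mgrid[0:400,0:640]; x=(u-d['cx'])/d['fx']; y=(v-d['cy'])/d['fy']
    th=np.hypot(x,y)+1e-9; z=d['range_z']; k=np.tan(th)/th
    c=np.stack([x*k*z,y*k*z,z],-1)
    return c@d['T'][:3,:3].T+d['T'][:3,3]
def ray(d,u,v,z):
    "world point on plane z seen at wrist pixel"
    x=(u-d['cx'])/d['fx']; y=(v-d['cy'])/d['fy']; th=np.hypot(x,y)+1e-9
    r=d['T'][:3,:3]@np.array([np.sin(th)*x/th,np.sin(th)*y/th,np.cos(th)]); o=d['T'][:3,3]
    return o+r*(z-o[2])/r[2]
E
python3 -c "
from h import *
d=wrist('w1'); print(d['fx'],d['cx'],d['cy'],d['mount'])"
```

```text
309.70691628693146 318.30070975909905 203.86257111271854 [[ 6.66405895e-04 -9.63029318e-01 -2.69395783e-01  7.84504430e+01]
 [ 9.99999750e-01  5.78262755e-04  4.06545865e-04  1.85805957e+00]
 [-2.35734040e-04 -2.69395987e-01  9.63029463e-01 -1.78013417e+02]
 [ 0.00000000e+00  0.00000000e+00  0.00000000e+00  1.00000000e+00]]
```

View pics/w1.png

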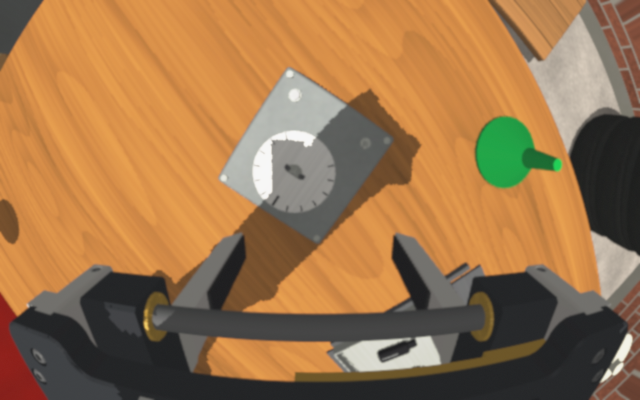

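```bash
python3 -m pendant '[[[0,0,-5.5,-7,-36,0,0],[0,0,-5.5,-7,-36,0,0],[0,0,-5.5,-7,-36,0,0],[0,0,-5.5,-7,-36,0,0],[0,0,-5.5,-7,-36,0,0],[0,0,-5.5,-7,-36,0,0],[0,0,-5.5,-7,-36,0,0],[0,0,-5.5,-7,-36,0,0]]]'
```

```text
time: 2.15
eef_pos: [550.1, -110.3, 231.6]
tool_rot: [-3.133, -0.176, -0.001]
wrist_force: [-0.3, -0.1, -0.1]
opening: 94.1
```

The wrist view shows the dial at (293,172) and the long mark at (277,200), in the direction of the image's lower-left. Next I move over the knob.

```bash
python3 -m pendant '[[[0,0,0,-8,-32,-5,0],[0,0,0,-8,-32,-5,0],[0,0,0,-8,-32,-5,0],[0,0,0,-8,-32,-5,0],[0,0,0,-8,-32,-5,0],[0,0,0,-8,-32,-5,0],[0,0,0,0,0,0,0],[0,0,0,0,0,0,0]]]'
python3 - <<'E'
from h import *
d=wrist('w2'); P=wpts(d); z=P[...,2]
m=(abs(P[...,0]-503)<45)&(abs(P[...,1]+303)<45)&(z>15)&(z<75)
v,u=np.where(m); print(u.min(),u.max(),v.min(),v.max())
q=P[m&(z>54)]; q2,l=q[:,:2],0
print(len(q),q.min(0),q.max(0),q.mean(0)); r=cv2.minAreaRect(q2.astype(np.float32)); print(r, np.linalg.svd(q2-q2.mean(0),full_matrices=False)[2][0])
k=P[m&(z>17)&(z<36)][:,:2].astype(np.float32); print('skirt+hub',cv2.minEnclosingCircle(k))
b=cv2.resize(d['image'][v.min()-25:v.max()+25,u.min()-25:u.max()+25],None,fx=5,fy=5,interpolation=2); print(b.shape); cv2.imwrite('pics/c2.png',b[:600,:800])
E
```

```text
time: 2.82
eef_pos: [493.5, -318.3, 199.7]
tool_rot: [-3.135, -0.152, 0.002]
wrist_force: [0.3, 0.0, -0.1]
opening: 94.0
286 327 152 206
705 [ 479.32497144 -315.66292822   54.02917798] [ 532.24027296 -293.47962053   59.41535892] [ 508.64938283 -304.99336098   56.52759144]
((505.5313415527344, -305.27130126953125), (51.991214752197266, 17.944007873535156), 9.434693336486816) [-0.98696752 -0.16091958]
skirt+hub ((511.4993896484375, -304.6622009277344), 20.793127059936523)
(520, 455, 3)
```

View pics/c2.png

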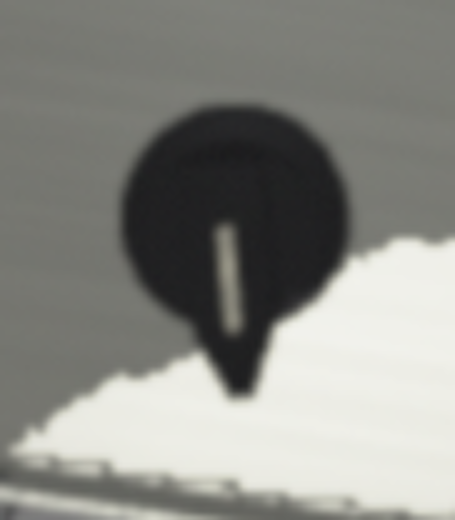

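The pointer faces -x (down in the image, with the white line along it). Knob origin is about (511.7,-304.4) with yaw +9.4°.

```bash
python3 -m pendant '[[[0,0,2,9,7,-15,0],[0,0,2,9,7,-20,0],[0,0,0,0,0,-20,0],[0,0,0,0,0,-20,0],[0,0,0,0,0,-20,0],[0,0,0,0,0,-20,0],[0,0,0,0,0,-10,0],[0,0,0,0,0,0,0]]]'
```

```text
time: 3.53
eef_pos: [517.0, -294.1, 70.7]
tool_rot: [-3.124, -0.286, -0.004]
wrist_force: [-0.3, 0.2, -0.5]
opening: 93.9
```

```bash
python3 -m pendant '[[[0,0,-1,-5,-9,0,0],[0,0,0,0,0,0,0],[0,0,0,0,0,0,0],[0,0,0,0,0,-10,0],[0,0,0,0,0,-10,0],[0,0,0,0,0,0,0],[0,0,0,0,0,0,0],[0,0,0,0,0,0,0]]]'
```

```text
time: 4.2
eef_pos: [513.9, -303.6, 52.6]
tool_rot: [-3.128, -0.259, -0.011]
wrist_force: [-0.1, 0.0, 0.0]
opening: 94.2
```

```bash
python3 -m pendant '[[[0,0,0,-2,-0.5,-8,0],[0,0,0,0,0,-8,0],[0,0,0,0,0,0,0],[0,0,0,0,0,0,1],[0,0,0,0,0,0,1],[0,0,0,0,0,0,1],[0,0,0,0,0,0,1],[0,0,0,0,0,0,1]]]'
python3 -m pendant '[[[0,0,0,0,0,0,1],[0,0,0,0,0,0,1],[0,0,0,0,0,0,1],[0,0,0,0,0,0,1],[0,0,0,0,0,0,1],[0,0,0,0,0,0,1],[0,0,0,0,0,0,1],[0,0,0,0,0,0,1]]]'
```

```text
time: 4.87
eef_pos: [511.7, -304.3, 35.0]
tool_rot: [-3.128, -0.259, -0.01]
wrist_force: [0.4, -0.7, 0.9]
opening: 64.1
time: 5.53
eef_pos: [512.1, -304.3, 35.5]
tool_rot: [-3.128, -0.26, -0.012]
wrist_force: [-0.9, 0.3, -1.3]
opening: 17.5
```

```bash
python3 -m pendant '[[[0,0,0,0,0,15,1],[0,0,0,0,0,30,1],[0,0,0,0,0,30,1],[0,0,0,0,0,30,1],[0,0,0,0,10,30,1],[0,0,0,2,25,0,1],[0,0,0,2,35,0,1],[0,0,0,2,36,0,1]]]'
python3 -m pendant '[[[0,0,1,2,36,0,1],[0,0,1,2,36,0,1],[0,0,1,2,36,0,1],[0,0,1,2,36,0,1],[0,0,1,2,36,0,1],[0,0,1,2,36,0,1],[0,0,1,2,36,0,1],[0,0,0,0,36,0,1]]]'
python3 -m pendant '[[[0,0,0,0,36,0,1],[0,0,0,0,30,0,1],[0,0,0,0,20,0,1],[0,0,0,0,10,0,1],[0,0,0,0,0,0,1],[0,0,0,0,0,0,1],[0,0,0,0,0,0,1],[0,0,0,0,0,0,1]]]'
python3 - <<'E'
from h import *
d=wrist('w3'); print(ctrl.observe()['joints'])
E
```

```text
time: 6.2
eef_pos: [513.9, -203.1, 176.4]
tool_rot: [-3.132, -0.24, -0.008]
wrist_force: [1.1, 0.2, -0.2]
opening: 17.8
time: 6.87
eef_pos: [525.6, 98.1, 177.8]
tool_rot: [-3.108, -0.434, -0.013]
wrist_force: [0.7, -0.8, -0.5]
opening: 17.7
time: 7.53
eef_pos: [523.4, 204.3, 177.4]
tool_rot: [-3.105, -0.447, -0.012]
wrist_force: [-0.1, -0.3, -0.3]
opening: 17.8
[-1.15389048  0.3508834   0.83560824  1.9340877  -0.31477023  0.9813038
 -1.45838265]
```

View pics/w3.png

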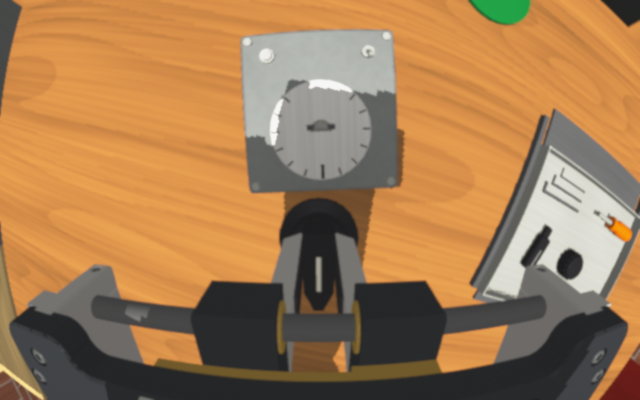

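The dial is about 50 px in radius around (321,129), with its long mark at (322,170). The knob is held straight, with its white pointer line at (318,275).

```bash
python3 - <<'E'
from h import *
d=load('w3'); P=wpts(d); z=P[...,2]
w=P[55:120,255:385].reshape(-1,3); zp=np.median(w[:,2]); print('plate z',zp)
m=(abs(z-zp)<6); m[:, :230]=0; m[:,410:]=0; m[195:]=0
r=cv2.minAreaRect(P[m][:,:2].astype(np.float32)); print('box',r)
p=np.array([ray(d,u,v,62)[:2] for u,v in [(271,129),(371,129),(321,180),(322,79)]]); print('dial',p.round(1),p.mean(0))
mk=ray(d,322.5,170.5,62)[:2]; print('mark',mk)
for c in (p.mean(0),): print('yaw mark', np.degrees(np.arctan2(*(c-mk)[::-1])))
s=(z>zp+7)&(z<zp+25); s[:,:295]=0; s[:,345:]=0; s[:105]=0; s[150:]=0
q=P[s]; print('spin',len(q),q.mean(0),q.min(0),q.max(0),cv2.minAreaRect(q[:,:2].astype(np.float32)))
T=np.linalg.inv(d['T']); v,u=np.where(s); print(u.min(),u.max(),v.min(),v.max())
# dial edge by gradient: crop view
t=P[195:250,270:370]; tz=t[...,2]; k=t[(tz>140)&(tz<175)]; print('skirt',len(k),k.mean(0),cv2.minEnclosingCircle(k[:,:2].astype(np.float32)),np.percentile(k[:,2],[2,50,98]))
cv2.imwrite('pics/c3.png',cv2.resize(d['image'][70:190,255:385],(780,600)[:2],interpolation=2)[:600])
E
```

```text
plate z 59.30807082815312
box ((611.4036865234375, 227.64321899414062), (161.00990295410156, 150.67494201660156), 18.936521530151367)
dial [[580.2 266.5]
 [607.1 175.5]
 [546.  206.9]
 [639.1 233.5]] [593.07253715 220.60704976]
mark [555.29130378 208.20088188]
yaw mark 18.178552338734594
spin 245 [596.1240917  222.14271343  75.67606688] [589.50456669 208.8775133   66.81348362] [602.19799623 234.59904232  82.44151063] ((596.7642211914062, 221.97817993164062), (9.202020645141602, 25.849294662475586), 16.41477394104004)
307 335 120 130
skirt 1980 [538.01080439 207.02038133 158.43301267] ((522.842041015625, 202.84629821777344), 28.346797943115234) [149.73541863 155.87732435 173.20074964]
```

View pics/c3.png

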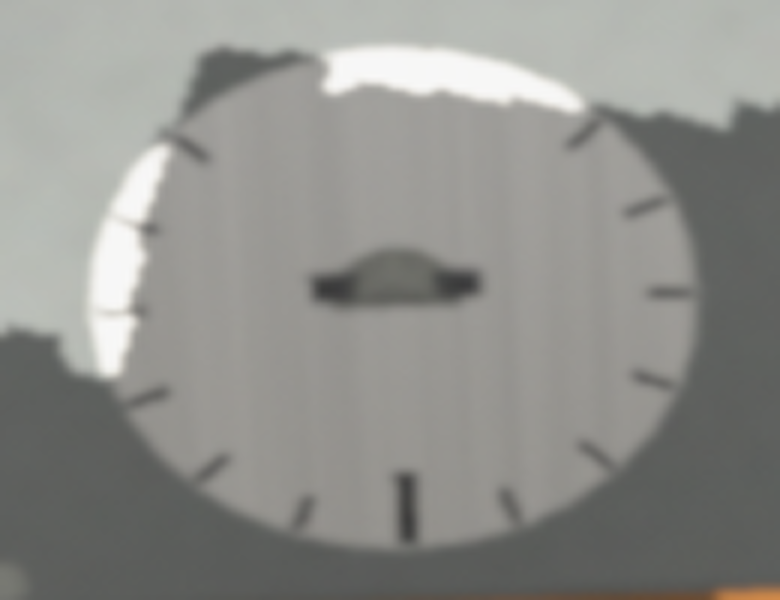

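```bash
python3 -m pendant '[[[0,0,1,15,4,-5,1],[0,0,1,20,5,-10,1],[0,0,0,20,5,-15,1],[0,0,0,10,2,-10,1],[0,0,0,5,1.5,-8,1],[0,0,0,0,0,0,1],[0,0,0,0,0,0,1],[0,0,0,0,0,0,1]]]'
```

```text
time: 8.25
eef_pos: [597.2, 212.8, 129.0]
tool_rot: [-3.098, -0.484, -0.014]
wrist_force: [0.3, 0.4, -0.9]
opening: 17.7
```

```bash
python3 -m pendant '[[[0,0,0.5,-2,4.5,-4,1],[0,0,0,-2,4.5,-4,1],[0,0,0,0,0,0,1],[0,0,0,0,0,0,1],[0,0,0,0,0,0,1],[0,0,0,0,0,0,1],[0,0,0,0,0,0,1],[0,0,0,0,0,0,1]]]'
python3 - <<'E'
from h import *
d=wrist('w4'); a=snap('top','t4'); b=snap('scene','s4')
P=wpts(d); z=P[...,2]; m=(abs(z-61)<7); m[:,200:440]&=True; m[260:]=0
P2=P[m]; print(ctrl.observe()['eef_pos'])
A=cv2.resize(d['image'][110:330,200:440],(440,400)); B=cv2.resize(b['image'][170:280,350:500],(545,400))[:,:360]
cv2.imwrite('pics/c4.png',np.hstack([A,B]))
E
```

```text
time: 8.92
eef_pos: [591.3, 224.0, 123.0]
tool_rot: [-3.092, -0.502, -0.017]
wrist_force: [0.7, -1.0, -1.7]
opening: 17.9
[591.33252923 223.85275205 122.96901598]
```

View pics/c4.png

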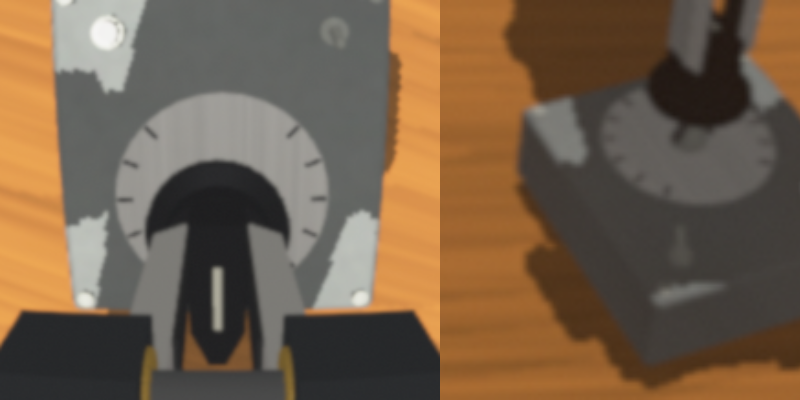

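```bash
python3 - <<'E'
from h import *
d=load('w4'); yaw=np.radians(18.4); ex=np.array([np.cos(yaw),np.sin(yaw)]); ey=np.array([-ex[1],ex[0]])
def f(n,l,z,vm):
    p=[ray(d,u,v,z)[:2]-np.array([591.3,223.9]) for u,v in l]
    print(n,[ (round(q@ex,1),round(q@ey,1)) for q in p])
f('dial',[(262.7,218),(378.9,218),(321,160.6)],62,0)
f('skirt',[(280.2,238),(357.6,238),(318.9,198)],98,0)
P=wpts(d); t=P[190:250,270:370]; tz=t[...,2]; k=t[(tz>92)&(tz<120)]; print('skirt',len(k),cv2.minEnclosingCircle(k[:,:2].astype(np.float32)),np.percentile(k[:,2],[2,50,98]))
E
```

```text
dial [(np.float64(1.2), np.float64(44.7)), (np.float64(1.5), np.float64(-50.8)), (np.float64(48.2), np.float64(-3.0))]
skirt [(np.float64(-2.2), np.float64(25.8)), (np.float64(-2.0), np.float64(-29.1)), (np.float64(27.1), np.float64(-1.6))]
skirt 1972 ((591.2763061523438, 222.4493408203125), 28.1894588470459) [ 95.46602492 101.58177875 118.82600503]
```

```bash
python3 -m pendant '[[[0,0,0,2,-1.5,0,1],[0,0,0,0,0,0,1],[0,0,0,0,0,0,1],[0,0,0,0,0,-8,1],[0,0,0,0,0,-6,1],[0,0,0,0,0,0,1],[0,0,0,0,0,0,1],[0,0,0,0,0,0,1]]]'
```

```text
time: 9.73
eef_pos: [593.4, 221.7, 106.7]
tool_rot: [-3.093, -0.5, -0.016]
wrist_force: [0.6, -0.3, 0.3]
opening: 17.3
```

```bash
python3 -m pendant '[[[0,0,0,0,0,-2,1],[0,0,0,0,0,-2,1],[0,0,0,0,0,-2,1],[0,0,0,0,0,0,1],[0,0,0,0,0,0,1],[0,0,0,0,0,0,1],[0,0,0,0,0,0,1],[0,0,0,0,0,0,1]]]'
```

```text
time: 10.4
eef_pos: [593.8, 222.6, 100.7]
tool_rot: [-3.092, -0.501, -0.017]
wrist_force: [-0.7, 0.7, -0.1]
opening: 17.9
```

```bash
python3 -m pendant '[[[0,0,0,0,-0.5,-2,1],[0,0,0,0,0,-2,1],[0,0,0,0,0,-2,1],[0,0,0,0,0,0,1],[0,0,0,0,0,0,1],[0,0,0,0,0,0,1],[0,0,0,0,0,0,1],[0,0,0,0,0,0,1]]]'
```

```text
time: 11.07
eef_pos: [595.1, 223.0, 95.7]
tool_rot: [-3.09, -0.501, -0.022]
wrist_force: [-1.7, 1.0, 1.0]
opening: 17.9
```

```bash
python3 -m pendant '[[[0,0,0,0,0,-3,1],[0,0,0,0,0,-3,1],[0,0,0,0,0,-3,1],[0,0,0,0,0,-3,1],[0,0,0,0,0,-3,1],[0,0,0,0,0,-3,1],[0,0,0,0,0,-3,1],[0,0,0,0,0,-3,1]]]'
```

```text
time: 11.73
eef_pos: [598.3, 224.3, 86.1]
tool_rot: [-3.078, -0.498, -0.03]
wrist_force: [-24.0, -3.3, 59.6]
opening: 18.2
```

```bash
python3 -m pendant '[[[0,0,0,-1,0,1,1],[0,0,0,0,0,0,1],[0,0,0,0,0,0,1],[0,0,0,0,0,0,1],[0,0,0,0,0,0,1],[0,0,0,0,0,0,1],[0,0,0,0,0,0,1],[0,0,0,0,0,0,1]]]'
python3 - <<'E'
from h import *
d=wrist('w5'); b=snap('scene','s5')
A=cv2.resize(d['image'][130:350,200:440],(440,400)); B=cv2.resize(b['image'][190:270,370:460],(450,400),interpolation=2)[:,:360]
cv2.imwrite('pics/c5.png',np.hstack([A,B]))
E
```

```text
time: 12.4
eef_pos: [597.3, 223.5, 86.7]
tool_rot: [-3.078, -0.498, -0.029]
wrist_force: [-1.3, 0.7, 4.9]
opening: 17.8
```

View pics/c5.png

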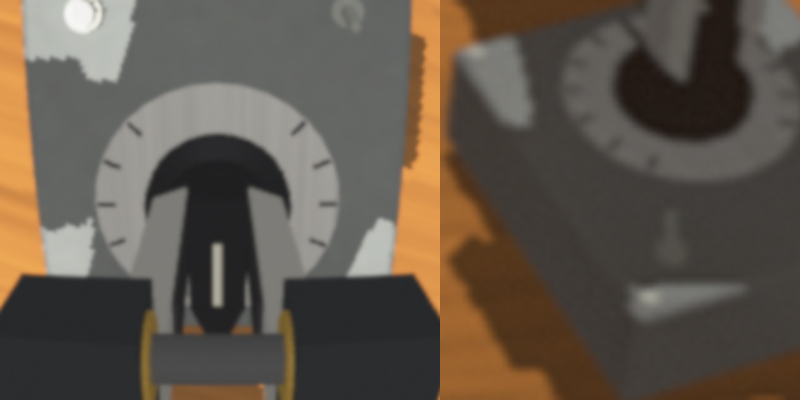

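```bash
python3 -m pendant '[[[0,0,0,0,0,0,0.6],[0,0,0,0,0,0,0.6],[0,0,0,0,0,0,0.6],[0,0,0,0,0,0,0.6],[0,0,0,0,0,0,0.6],[0,0,0,0,0,0,0.6],[0,0,0,0,0,5,0.6],[0,0,0,0,0,10,0.6]]]'
python3 -m pendant '[[[0,0,0,0,0,20,0.6],[0,0,0,0,0,25,0.6],[0,0,0,-10,0,25,0.6],[0,0,0,-25,-5,20,0.6],[0,0,0,-25,-5,5,0.6],[0,0,0,-10,-5,0,0.6],[0,0,0,0,0,0,0.6],[0,0,0,0,0,0,0.6]]]'
python3 - <<'E'
from h import *
d=wrist('w6'); b=snap('scene','s6'); t=snap('top','t6')
for n,P in (('w',wpts(d)),('s',pts(b)),('t',pts(t))):
    z=P[...,2]; r=np.hypot(P[...,0]-593,P[...,1]-221)
    q=P[(r<34)&(z>100)&(z<125)]
    if len(q)<10: print(n,len(q)); continue
    pl=P[(r>34)&(r<60)&(abs(z-62)<10)]
    print(n,len(q),'top',np.percentile(q[:,2],[50,90,98]).round(1),'plate',np.median(pl[:,2]).round(1),cv2.minAreaRect(q[:,:2].astype(np.float32)))
    k=P[(r<34)&(z>66)&(z<88)]; print('  skirt',len(k),cv2.minEnclosingCircle(k[:,:2].astype(np.float32)))
A=cv2.resize(d['image'][60:200,240:400],(457,400),interpolation=2); B=cv2.resize(b['image'][190:270,370:460],(450,400),interpolation=2)[:,:340]
cv2.imwrite('pics/c6.png',np.hstack([A,B]))
E
```

```text
time: 13.17
eef_pos: [596.4, 223.0, 100.8]
tool_rot: [-3.08, -0.498, -0.026]
wrist_force: [0.3, -0.3, 0.3]
opening: 37.2
time: 13.83
eef_pos: [525.5, 205.3, 206.7]
tool_rot: [-3.079, -0.493, -0.031]
wrist_force: [0.5, 0.3, -0.9]
opening: 37.7
w 1102 top [110.5 111.5 112.2] plate 59.7 ((588.0104370117188, 218.6745147705078), (51.650054931640625, 18.601308822631836), 18.098373413085938)
  skirt 1259 ((593.946044921875, 220.41868591308594), 28.21586799621582)
s 219 top [110.  111.9 113. ] plate 60.2 ((586.6150512695312, 217.8241424560547), (53.53635787963867, 18.86812973022461), 17.971189498901367)
  skirt 345 ((590.6767578125, 218.035400390625), 30.285070419311523)
t 48 top [110.2 112.5 113.2] plate 59.6 ((589.644775390625, 213.21897888183594), (43.2044677734375, 6.158210754394531), 22.31243133544922)
  skirt 33 ((590.8941040039062, 215.8906707763672), 27.002559661865234)
```

View pics/c6.png

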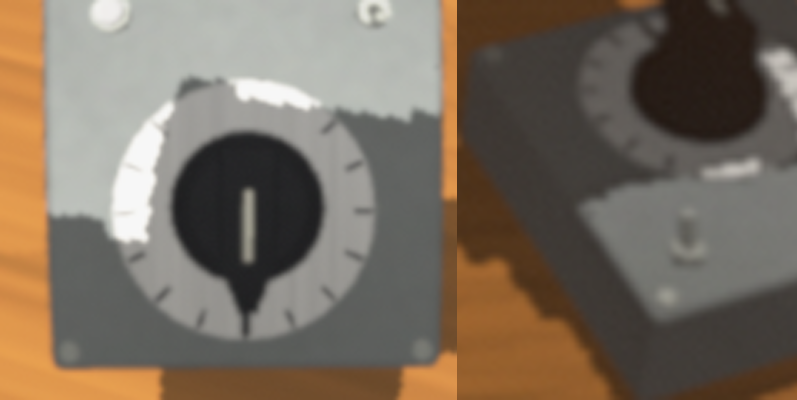

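The knob sits centred, with its pointer on the long mark. One more check on the height, using the in-tray view as the reference.

```bash
python3 - <<'E'
from h import *
def st(f,c,r0,r1,base,src):
    d=load(f); P=wpts(d) if src=='w' else pts(d); z=P[...,2]; r=np.hypot(P[...,0]-c[0],P[...,1]-c[1])
    q=z[(r<15)&(z>base+40)&(z<base+60)]; g=z[(r>r0)&(r<r1)&(abs(z-base)<8)]
    print(f,np.percentile(q,[50,75,90]).round(1),'base',np.percentile(g,[25,50,75]).round(1),'h',round(np.percentile(q,75)-np.median(g),1))
st('w2',(511.7,-304.4),32,44,8,'w'); st('w6',(593.5,220.8),33,44,62,'w')
st('scene0',(511.7,-304.4),32,44,8,'s'); st('s6',(593,220),33,44,62,'s')
E
```

```text
w2 [56.8 57.3 57.8] base [6.2 6.8 7.3] h 50.6
w6 [110.7 111.2 111.7] base [60.3 60.8 61.3] h 50.5
scene0 [57.5 58.5 59.2] base [7.  7.9 8.7] h 50.6
s6 [110.9 111.6 112.1] base [60.4 61.1 61.9] h 50.5
```

The knob top stands 50.5 mm above the dial plate, against 50.6 mm above the tray floor when it stood flat. It is fully home, and the gripper is well clear.

```bash
python3 - <<'E'
from h import *
P=pts(load('t6'))
for n,(u,v) in dict(round=(413,200),cap=(375,197)).items(): print(n,P[v,u].round(1))
print(ctrl.close_job())
E
```

```text
round [ 524.  -208.6   33.3]
cap [ 534.2 -125.1   21.9]
the job is handed in; nothing more can be done
None
```

The pointer knob is on the spindle, pushed fully home and released, and the job is handed in. The arm finished after about 14 s of the 45 s allowed.

**What I did:** I gripped the knob by its bar in the tray and carried it to the box. I turned it to about 18.4° to match the spindle flat, pushed it straight down, opened the fingers, and moved the gripper up and clear.

**Last checks:**
- **Height:** the knob top stands 50.5 mm above the dial plate in both the wrist and scene views. It stood 50.6 mm above the tray floor before, so the underside is on the plate.
- **Direction:** the knob's bar lies at about 18°, against 18.2° for the long zero mark and 18.9° for the box. The last wrist picture shows the pointer on the mark.
- **Centring:** the skirt centre is within about 1 mm of the dial centre, measured with the wrist camera. The scene and top cameras read about 3–5 mm different for the skirt, but they saw only part of it and I gave those readings less weight.
- **Other parts:** readings at the round knob and end cap match those from before to within about 1.5 mm, so neither was moved.

**What did not go as planned:** during the push the tool drifted about 5 mm in x and its tilt grew by roughly 0.5°. The wrist force peaked at about 60 N in the readings, all of it through the gripped knob. The fingers also ended about 3 mm lower on the bar than I expected, so they may have slipped slightly. The knob still measured as fully seated afterwards.

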